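# Load and close an inspection lens barrel

## Robot

A 7-joint arm with a two-finger parallel gripper is mounted at the origin on the work surface. World frame = base frame: x ahead of the robot, y to its left, z up, the work surface at z = 0. Lengths are in m, angles in rad, forces in N, time in s.
With the tool pointing down it reaches from about 0.425 to 0.925 m from the base axis. Payload 6.8 kg.
Tool frame: the origin (TCP) lies midway between the tips of the shut fingers; the grasp point (between the pads) lies 19 mm behind it; z points along the fingers, y is the line along which they close (so a half turn about z gives the same grasp; the last joint's range is limited). The gripper opens to 85 mm and grips with 20 to 120 N. Pads are 22 mm wide; open, the fingers measure 114 mm over their backs; the gripper's body (76 mm by 85 mm) begins 54 mm behind the grasp point. The pads swing forward as they close: fully open they stand 13 mm farther back than shut.
Start: joints at [1.225, 0.477, 0.022, 1.555, -0.011, 1.109, -0.083], TCP at [0.159, -0.656, 0.231] pointing down, gripper open.
Joint ranges: [-2.96, 2.96], [-0.34, 2.1], [-1.41, 1.46], [0.24, 2.44], [-1.37, 4.51], [0.17, 1.92], [-2.96, 2.96]. Speed limits (rad/s): [2.39, 2.39, 3.14, 3.14, 3.14, 3.14, 3.14].

## Interface

Orientations are given as a unit quaternion [w, x, y, z].
In Python, from station import * gives the robot as it stands.
- The arm moves only by the shell command python3 -m creep 'ROWS' [FORCE]. ROWS is JSON, a list of rows, each a list of 7 numbers: the gripper command: -1 is shut, 1 is fully open, values between are in proportion, then the shift along the world's x, y, z in mm, then the turn, a rotation vector about the world's x, y, z in rad. A call has 1 to 5 rows; each row shifts and turns the commanded pose from where the row before left it; what a row does not reach is not made up. A row lasts 1/8 s, in which the tool goes at most 62.5 mm and 10.7 degrees, less where a joint would pass 70% of its speed; a pose out of reach is approached as far as the arm can. A call is refused whole if a number of a shift passes 62.5 or a number of a turn 0.188, either way. A call with a gripper value outside its range is refused whole. The fingers move at their own pace and stop on an object; FORCE is the grip in N (left out, the last holds). Time passes only in rows, so rows that do not move let the fingers close. It gives the time, the measured TCP pose, the force, the opening and the grip force at its end, in the units of the state.
- get_obs(): the state, without advancing time (a new reading comes with each control period).
- read_camera(name): name is "scene" or "top" or "wrist"; returns (picture, depth): 420x560x3 uint8, red, green, blue; 420x560 float32, m along the optical axis (not along the pixel's ray), 0 where there is no reading.
- camera_params(name): a dict with "intrinsics" (3x3 intrinsics, pixels), "cam_to_world" (4x4, takes a point from camera to world coordinates); the wrist camera has in their place "mount" (4x4, takes a point from camera to tool coordinates, whose origin is the TCP and whose axes are the flange's). Camera axes: x right, y up, looking along -z (the intrinsics and any distortion apply to the point x, -y, -z); pixel columns grow to the right and rows downward; lengths in m; the calibration is good to about 2 mm. A picture is of the moment at which its call begins: read the wrist's pose just before it. camera_params takes no time and is no camera call.
- hand_in(): hands the job in; it is judged then, once.
The state is a dict: "t": time; "q": joint angles; "joint_vel": joint speeds; "joint_torque": joint torques, N m; "eef_pos": TCP position; "tool_rot": TCP orientation; "contact_force": force on the tool from outside, world axes, zero at the start; "torque": the same for the moment, N m; "gripper_width": opening from 0.0 (shut) to 1.0 (fully open); "grasp_force": force on a finger pad.
Only numpy, scipy, OpenCV 4.12 (cv2) and the standard library are available. Lean on these libraries where they do the work, as an engineer would, in place of code of your own. Each camera call takes 0.05 s, during which the arm holds its last target. There are 200 camera calls.

## Task

Assemble the lens barrel: drop in the blue filter, then the black spacer, then the clear lens, each lying flat before the next goes in. Then set the steel retaining ring on top with its lugs through the slots and turn it clockwise until it is fully home, all its lugs sprung up into their notches (by the red dots) so that it clamps the stack. Let go and leave everything else on the bench where it is.

Things in the scene. Friction and masses are not known exactly. Their poses are not given: they have to be found in the camera images.
- barrel: Black lens barrel, open end up, fixed on a 90 x 90 mm steel plate. Origin: on its axis at the plate's underside, on the bench; z up; heights in these notes are above it. 72 mm outside, rim at 61 mm, bore 50 mm across, sprung seat at 16 mm. Three slots in the mouth at 0, 120, 240 degrees from its x axis let the ring's lugs in; notches lie 75 degrees clockwise (from above) of each.
- mouth (a point): Centre of the barrel's open mouth (52 mm across) at rim height, 61 mm. Between the slots aluminium ledges overhang a track for the lugs. Each ledge's underside is a screw ramp falling from 56.5 mm at the slot to 51 mm, 42 degrees on clockwise, then a notch with its roof at 53 mm; an end stop halts the lug after 80 degrees of turn. Anticlockwise out of the slot is blocked.
- seat (a joint): Sprung brass seat at the bottom of the bore: how far it is pressed down, m, 0 (free, top at 16 mm) to 0.0055. Its spring pushes up with 3 N plus 2 N per mm; the parts' weight does not move it. About 0.002 when the ring sits in its notches over all three parts.
- tray: flat grey tray fixed on the bench, 200 x 290 x 6 mm, carrying the optical parts; origin at the centre of its underside on the bench, parts stand on its top at 6 mm
- filter: blue glass filter in an aluminium rim: solid disc 46 mm across, 10 mm high; origin at the centre of its underside, z up
- spacer: black spacer: open plastic ring 46 mm outside, 34 mm inside, 10 mm high; origin at the centre of its underside, z up
- lens: clear lens in a brass rim: solid disc 46 mm across, 12 mm high; origin at the centre of its underside, z up
- ring: Steel retaining ring with cover glass. Foot 48 mm across, 0 to 7 mm high, with 3 lugs at 0, 120, 240 degrees from its x axis, 20 degrees wide, 3 to 7 mm high, out to 59 mm across (red dots on lugs and collar top). Above: round solid grip collar 42 mm across, up to 34 mm. Origin: centre of underside. Resting on the three parts in the barrel its underside is at 48 mm, in the notches at 46 mm.
- lug (a point): Middle of the top of the ring lug on the ring's x axis, 27.5 mm from the axis, 7 mm above the underside. Turning the ring clockwise from the slots draws it down 4 mm (pressing it down 4 to 5 mm with some 12 N lets it turn freely); after 70 to 80 degrees, when let go, it springs up 2 mm into the notches.
- slot0 (a point): mouth of the lug slot at 0 degrees from the barrel's x axis: 36 degrees wide, reaching out to 61 mm across; the point is 27.5 mm from the axis at rim height; a white dot on the rim marks it
- slot1 (a point): mouth of the lug slot at 120 degrees from the barrel's x axis: 36 degrees wide, reaching out to 61 mm across; the point is 27.5 mm from the axis at rim height; a white dot on the rim marks it
- slot2 (a point): mouth of the lug slot at 240 degrees from the barrel's x axis: 36 degrees wide, reaching out to 61 mm across; the point is 27.5 mm from the axis at rim height; a white dot on the rim marks it
- notch0 (a point): roof of one of the barrel's three notches, 75 degrees clockwise of the slot at 0 degrees: 27.5 mm from the axis, 53 mm high; a seated lug's top middle lies here; a red dot on the rim marks it
- notch1 (a point): roof of one of the barrel's three notches, 75 degrees clockwise of the slot at 120 degrees: 27.5 mm from the axis, 53 mm high; a seated lug's top middle lies here; a red dot on the rim marks it
- notch2 (a point): roof of one of the barrel's three notches, 75 degrees clockwise of the slot at 240 degrees: 27.5 mm from the axis, 53 mm high; a seated lug's top middle lies here; a red dot on the rim marks it
- amber_filter: spare filter, not wanted: like the blue one but with amber-orange glass; disc 46 mm across, 10 mm high; origin at the centre of its underside
- dispenser: white solvent bottle with a steel cap, 60 mm across, 95 mm high; origin at the centre of its underside
- board: green circuit board with chips, lying flat, 110 x 160 x 4 mm; origin at the centre of its underside
- screwdriver: red-handled screwdriver lying flat, 160 mm long along its x axis
- tweezers: dark steel tweezers lying flat, 120 mm long along their x axis, 6 mm high
- tin: small blue tin with a steel lid, 60 mm across, 35 mm high; origin at the centre of its underside
- loupe: black eye loupe, 42 mm across, 40 mm high; origin at the centre of its underside
There are look-alikes about, which are no part of the job. What is meant by the lens is not green, pink or turquoise, and is the smaller of those in its own colour.

How it is judged:
On the way, in this order (a step that is already met when the one before it is completed fails the run):
1. the blue filter lies flat on the seat in the barrel (horizontal distance between filter and barrel below 0.004 m and z of filter in the frame of barrel between 0.0135 and 0.018 m and angle between filter's own z axis and vertical below 0.1 rad), for 0.2 s.
2. the black spacer lies flat on the filter (horizontal distance between spacer and barrel below 0.004 m and z of spacer in the frame of barrel between 0.0235 and 0.028 m and angle between spacer's own z axis and vertical below 0.1 rad), for 0.2 s.
3. the clear lens lies flat on the spacer (horizontal distance between lens and barrel below 0.004 m and z of lens in the frame of barrel between 0.0335 and 0.038 m and angle between lens's own z axis and vertical below 0.1 rad), for 0.2 s.
4. the retaining ring is on top, turned clockwise, its lugs up in the notches (horizontal distance between ring and barrel below 0.004 m and z of ring in the frame of barrel between 0.0435 and 0.0475 m and angle between ring's own z axis and vertical below 0.1 rad and value of joint seat above 0.001 m and (distance between lug and notch0 below 0.005 m or distance between lug and notch1 below 0.005 m or distance between lug and notch2 below 0.005 m)), for 0.2 s.
At the end, for the whole second after the job is handed in: Blue filter, black spacer, clear lens flat in the barrel in that order from the bottom, within 4 mm of its axis, 2 mm of clamped height; ring flat on top, underside at 43.5 to 47.5 mm, lugs within 5 mm of the notches, seat pressed over 1 mm; all at rest (all of step 4 and horizontal distance between each of filter, spacer, lens and barrel below 0.004 m and z of filter in the frame of barrel between 0.0115 and 0.0155 m and angle between each of filter, spacer, lens's own z axis and vertical below 0.1 rad and z of spacer in the frame of barrel between 0.0215 and 0.0255 m and z of lens in the frame of barrel between 0.0315 and 0.0355 m and linear speed of each of filter, spacer, lens, ring below 0.02 m/s); the robot touches nothing.
It fails at once if the spare amber filter is shifted more than 30 mm (distance of amber_filter from where it was at the start of the episode above 0.03 m).
It fails at once if the dispenser, board, screwdriver, tweezers, tin or loupe is shifted more than 30 mm (distance of any of dispenser, board, screwdriver, tweezers, tin, loupe from where it was at the start of the episode above 0.03 m).
It also fails if it takes over 72 s, if anything falls off the work surface, if the arm or the gripper's body presses on something with over 40 N, if the wrist force passes 120 N, or if a joint passes its speed limit or range.

## Working session

There is one attempt and no reset: what is moved stays moved. The work goes in short steps, Python scripts to look and compute and a shell command to move; the robot and the scene stay as the last step left them, time stands still between calls to the robot, and variables do not carry over. Pictures are saved under pics/ and viewed, at most 10 in all, crops included, and the job is handed in when it is done.

```bash
mkdir -p pics; ls; python3 - <<'E'
from station import *
import cv2
for n in ("scene","top"):
    p,d=read_camera(n); cv2.imwrite(f"pics/{n}0.png",p[...,::-1]); import numpy as np
    np.savez(f"{n}0.npz",p=p,d=d)
    c=camera_params(n); print(n,{k:(np.round(v,4).tolist() if hasattr(v,'__len__') else v) for k,v in c.items()})
c=camera_params("wrist");print(c)
print(get_obs())
E
```

```text
pics
scene {'intrinsics': [[524.7875, 0.0, 283.3935], [0.0, 524.7875, 207.2854], [0.0, 0.0, 1.0]], 'cam_to_world': [[-0.7071, -0.4884, 0.5114, 1.2606], [0.707, -0.5044, 0.4957, 0.6875], [0.0158, 0.7121, 0.7019, 1.0534], [0.0, 0.0, 0.0, 1.0]]}
top {'intrinsics': [[511.163, 0.0, 283.0956], [0.0, 511.163, 215.6178], [0.0, 0.0, 1.0]], 'cam_to_world': [[-0.0049, 0.9881, -0.1537, 0.3426], [-0.9999, -0.0027, 0.0146, 0.0407], [0.014, 0.1538, 0.988, 1.5216], [0.0, 0.0, 0.0, 1.0]]}
{'intrinsics': array([[377.03894313,   0.        , 278.63595715],
       [  0.        , 377.03894313, 210.72260417],
       [  0.        ,   0.        ,   1.        ]]), 'mount': array([[-1.20673752e-03,  9.66296072e-01,  2.57430465e-01,
         6.52350206e-02],
       [ 9.99999272e-01,  1.16313474e-03,  3.21656227e-04,
         1.91444637e-04],
       [ 1.13888338e-05,  2.57430665e-01, -9.66296772e-01,
        -1.42833770e-01],
       [ 0.00000000e+00,  0.00000000e+00,  0.00000000e+00,
         1.00000000e+00]])}
{'t': 0.1, 'q': array([ 1.22489053,  0.47772854,  0.02237165,  1.55633907, -0.01150833,
        1.10929279, -0.0830967 ]), 'joint_vel': array([-0.00041691, -0.00033515, -0.00030528, -0.00297301,  0.00014261,
        0.00062171, -0.00030839]), 'joint_torque': array([ 4.05095067e-03, -5.97760499e+01,  1.61377285e+00, -2.81954920e+01,
        1.28530574e-02,  5.10197977e-03,  2.77205663e-05]), 'eef_pos': array([ 0.15886118, -0.65549891,  0.23042175]), 'tool_rot': array([-8.04010992e-04,  9.92939398e-01,  1.18619899e-01, -1.59072349e-04]), 'contact_force': array([0.49180408, 0.27585487, 0.75935827]), 'torque': array([-0.00662265,  0.0031456 ,  0.02667875]), 'grasp_force': 0.0, 'gripper_width': 1.0013989841178927}
```

View pics/top0.png

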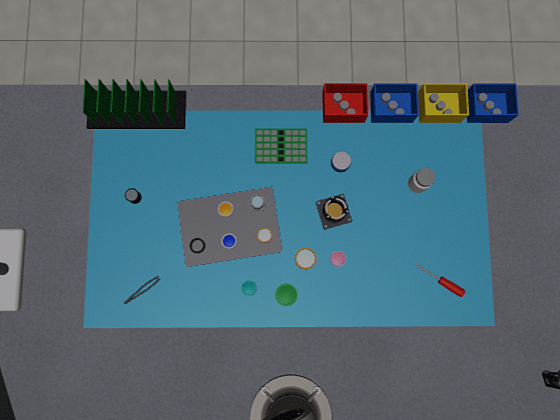

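View pics/scene0.png

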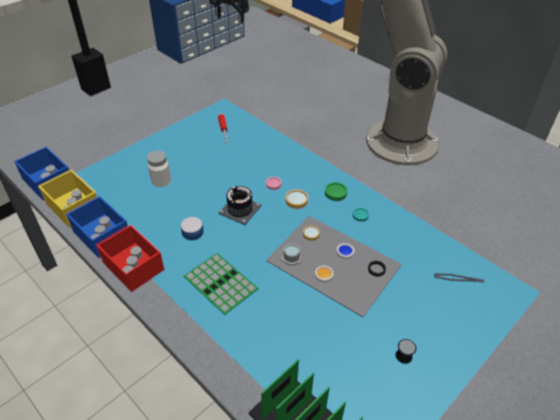

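The top view shows the tray with the spacer (197,245), blue filter (229,241), amber filter (225,209), ring (258,202) and barrel (335,211).
There are two clear, brass-rimmed candidates for the lens: a small one at (264,235) on the tray and a large one at (305,258) on the bench. Pink (338,258), turquoise (249,288) and green (286,294) are ruled out by colour. The smaller clear one fits, and I'll confirm it in a crop.

```bash
cat > h.py <<'E'
import numpy as np, cv2
from station import *
from scipy.spatial.transform import Rotation as R
def tool_T():
    o=get_obs(); T=np.eye(4); w,x,y,z=o["tool_rot"]; T[:3,:3]=R.from_quat([x,y,z,w]).as_matrix(); T[:3,3]=o["eef_pos"]; return T
def cam(n):
    c=camera_params(n); return c["intrinsics"],(tool_T()@c["mount"] if n=="wrist" else c["cam_to_world"])
def cast(K,C,u,v,z):
    r=C[:3,:3]@np.array([(u-K[0,2])/K[0,0],-(v-K[1,2])/K[1,1],-1]); return C[:3,3]+r*(z-C[2,3])/r[2]
def proj(K,C,P):
    p=C[:3,:3].T@(np.asarray(P)-C[:3,3]); return K[0,2]+K[0,0]*p[0]/-p[2],K[1,2]-K[1,1]*p[1]/-p[2]
E
python3 - <<'E'
from h import *
d=np.load("top0.npz"); p,D=d["p"],d["d"]; K,C=cam("top")
cv2.imwrite("pics/crop0.png",cv2.resize(p[185:305,170:360,::-1],None,fx=4,fy=4,interpolation=cv2.INTER_CUBIC))
for n,u,v,h in [("spacer",197.5,245.5,.016),("blue",229,241,.016),("amber",225,209,.016),("lens",264.5,235,.018),("biglens",305,258,.015),("ring",258,202,.04),("barrel",335,211,.061)]:
    print(n,cast(K,C,u,v,h).round(4),"depth z",(C[2,3]+(C[:3,:3]@np.array([(u-K[0,2])/K[0,0],-(v-K[1,2])/K[1,1],-1]))[2]*D[int(v),int(u)]).round(4))
E
```

```text
spacer [0.4885 0.2712 0.016 ] depth z -0.001
blue [0.5015 0.1786 0.016 ] depth z 0.0119
amber [0.5974 0.1916 0.016 ] depth z 0.0087
lens [0.5187 0.0738 0.018 ] depth z 0.0215
biglens [ 0.4505 -0.0455  0.015 ] depth z 0.0171
ring [0.614  0.0925 0.04  ] depth z 0.0329
barrel [ 0.5831 -0.1315  0.061 ] depth z 0.0183
```

View pics/crop0.png

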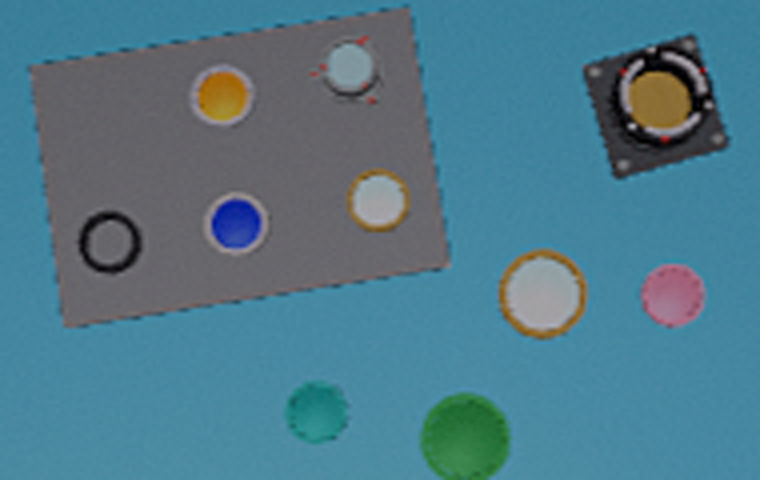

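The crop confirms the small clear lens in its brass rim at crop (378,200); the same-coloured one at (543,294) is clearly bigger. The barrel axis at the rim is about crop (663,96), or (335.7,209) in the full image. I'll go over the barrel first for a close look.

```bash
python3 -m creep '[[1,42,44,0,0,0,0],[1,42,44,0,0,0,0],[1,42,44,0,0,0,0],[1,42,44,0,0,0,0],[1,42,44,0,0,0,0]]' 60; python3 -m creep '[[1,42,44,0,0,0,0],[1,42,44,0,0,0,0],[1,30,50,-10,0,0,0],[1,30,50,-10,0,0,0],[1,30,50,-10,0,0,0]]';python3 -m creep '[[1,20,40,-10,0,0,0],[1,0,0,0,0,0,0],[1,0,0,0,0,0,0]]'; python3 - <<'E'
from h import *
K,C=cam("wrist"); p,D=read_camera("wrist"); o=get_obs(); print(o["eef_pos"],o["tool_rot"],o["q"].round(3))
np.savez("w1.npz",p=p,D=D,K=K,C=C); cv2.imwrite("pics/w1.png",p[...,::-1])
print(proj(K,C,[.5831,-.1315,.061]))
E
```

```text
t: 0.72
eef_pos: [0.37, -0.4343, 0.2311]
tool_rot: [-0.0, 0.993, 0.119, -0.0]
contact_force: [-0.1, 0.8, 0.1]
gripper_width: 0.999
grasp_force: 0.0
t: 1.35
eef_pos: [0.5435, -0.1964, 0.2008]
tool_rot: [0.0, 0.993, 0.119, -0.0]
contact_force: [0.7, -0.8, -0.1]
gripper_width: 1.001
grasp_force: 0.0
t: 1.72
eef_pos: [0.5625, -0.1587, 0.191]
tool_rot: [0.0, 0.993, 0.118, -0.001]
contact_force: [0.1, -1.6, 0.5]
gripper_width: 0.999
grasp_force: 0.0
[ 0.56239513 -0.15953065  0.19119322] [ 3.50827705e-04  9.93050119e-01  1.17691146e-01 -3.63104504e-04] [ 0.345  0.382 -0.223  1.806  0.102  0.966 -1.256]
(np.float64(248.6354635118807), np.float64(165.4715526091221))
```

View pics/w1.png

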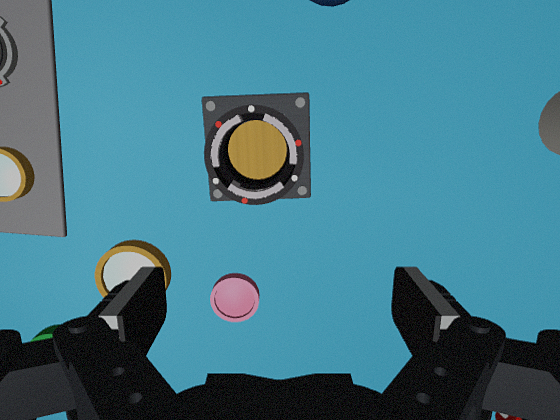

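The wrist view shows the barrel with white slot dots at (251,109), (216,181), (294,178) and red notch dots at (219,125), (298,143), (244,200). The pink disc and the big lens lie lower left.

```bash
cat >> h.py <<'E'
def near(mask,u,v,r=8):
    ys,xs=np.nonzero(mask); k=np.hypot(xs-u,ys-v)<r; return xs[k].mean(),ys[k].mean(),k.sum()
E
python3 - <<'E'
from h import *
d=np.load("w1.npz"); p=d["p"].astype(int);K,C=d["K"],d["C"]
red=(p[...,0]>p[...,1]+70)&(p[...,0]>120); wh=(p.min(2)>150)
W=[];Rr=[]
for m,L,l in((wh,W,[(251,109),(216,181),(294,178)]),(red,Rr,[(219,125),(298,143),(244,200)])):
    for u,v in l:
        a=near(m,u,v,6); P=cast(K,C,a[0],a[1],.061); L.append(P[:2]); print(np.round(a,1),P.round(4))
c=np.mean(W,0);c2=np.mean(Rr,0); print(c,c2)
for q in W+Rr: print(np.hypot(*(q-c)).round(4),np.degrees(np.arctan2(*(q-c)[::-1])).round(1))
E
```

```text
[250.6 108.3  32. ] [ 0.6225 -0.1242  0.061 ]
[215.4 180.5  30. ] [ 0.5666 -0.1102  0.061 ]
[294.  177.5  26. ] [ 0.5822 -0.1657  0.061 ]
[217.9 124.   36. ] [ 0.6067 -0.1041  0.061 ]
[297.7 142.3  31. ] [ 0.6075 -0.162   0.061 ]
[244.4 200.2  28. ] [ 0.5571 -0.134   0.061 ]
[ 0.59044354 -0.13335131] [ 0.59044258 -0.13338812]
0.0333 15.9
0.0333 135.8
0.0333 -104.2
0.0334 60.9
0.0334 -59.2
0.0334 -178.9
```

```bash
python3 -m creep '[[1,-12,58,-5,0,0,0],[1,-12,58,-5,0,0,0],[1,-12,58,-5,0,0,0],[1,-12,58,-5,0,0,0],[1,-10,58,-10,0,0,0]]'; python3 -m creep '[[1,-3,48,-10,0,0,0],[1,0,0,0,0,0,0],[1,0,0,0,0,0,0]]'; python3 - <<'E'
from h import *
K,C=cam("wrist"); p,D=read_camera("wrist"); o=get_obs(); print(o["eef_pos"],o["tool_rot"].round(4),o["q"].round(3))
np.savez("w2.npz",p=p,D=D,K=K,C=C); cv2.imwrite("pics/w2.png",p[...,::-1])
for n,P in dict(blue=[.5015,.1786,.016],spacer=[.4885,.2712,.016],lens=[.5187,.0738,.018],ring=[.614,.0925,.04]).items(): print(n,proj(K,C,P))
hsv=cv2.cvtColor(p,cv2.COLOR_RGB2HSV)
m=cv2.inRange(hsv,(112,150,60),(130,255,255))
cs=max(cv2.findContours(m,0,2)[0],key=cv2.contourArea); (u,v),s,a=cv2.fitEllipse(cs); print("blue",u,v,s,cast(K,C,u,v,.016))
E
```

```text
t: 2.4
eef_pos: [0.5053, 0.1317, 0.1619]
tool_rot: [0.0, 0.993, 0.117, 0.001]
contact_force: [0.3, 0.2, -0.1]
gripper_width: 0.997
grasp_force: 0.0
t: 2.78
eef_pos: [0.5026, 0.178, 0.1514]
tool_rot: [0.001, 0.993, 0.117, 0.0]
contact_force: [0.9, -1.0, 0.3]
gripper_width: 0.998
grasp_force: 0.0
[0.50274507 0.17755396 0.15146307] [6.000e-04 9.931e-01 1.169e-01 1.000e-04] [-0.164  0.365 -0.358  1.952  0.168  0.853 -1.948]
blue (np.float64(277.1572977953078), np.float64(200.5134981334533))
spacer (np.float64(153.32996593775306), np.float64(189.09590001002198))
lens (np.float64(416.8148241320322), np.float64(210.82708724529346))
ring (np.float64(449.6829503402156), np.float64(72.29634105527137))
blue 275.6936950683594 199.77285766601562 (45.83289337158203, 48.11608123779297) [0.50180395 0.1798121  0.016     ]
```

View pics/w2.png

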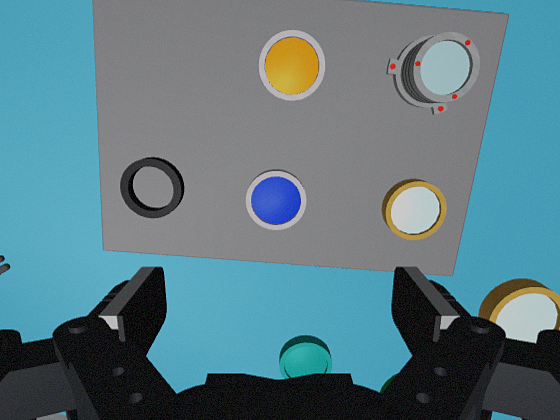

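The wrist view over the tray shows the blue filter (276,200), spacer (152,187), lens (414,209), amber filter (291,65) and ring. The ring's collar top is near (445,68), with red dots on the lugs at (393,66) and (440,108) and on the collar at (418,63), (467,42), (454,96). I'll measure all of them from this picture.

```bash
python3 - <<'E'
from h import *
d=np.load("w2.npz"); p=d["p"];K,C=d["K"],d["C"]; h=cv2.cvtColor(p,cv2.COLOR_RGB2HSV)
def inner(m,u,v,r,z,n):
    g=np.zeros_like(m); cv2.circle(g,(u,v),r,255,-1); cs=cv2.findContours(m&g,cv2.RETR_CCOMP,2)[0]
    for c in sorted(cs,key=cv2.contourArea)[-2:]:
        e=cv2.fitEllipse(c); P=cast(K,C,*e[0],z); print(n,np.round(e[0],1),np.round(e[1],1),P.round(4))
inner(cv2.inRange(p,(0,0,0),(75,75,75)),152,187,45,.016,"spacer")
inner(cv2.inRange(h,(10,110,60),(30,255,255)),414,209,45,.018,"lens brass")
inner(cv2.inRange(h,(0,0,140),(179,60,255)),414,209,32,.018,"lens glass")
pi=p.astype(int); red=(pi[...,0]>pi[...,1]+70)&(pi[...,0]>120)
c=[];l=[]
for L,pts,z in((c,[(418,63),(467,42),(454,96)],.040),(l,[(393,66),(440,108)],.013)):
    for u,v in pts: a=near(red,u,v,6); L.append(cast(K,C,a[0],a[1],z)[:2])
m=np.mean(c,0); print("ring",m)
for q in c+l: print(np.hypot(*(q-m)).round(4),np.degrees(np.arctan2(*(q-m)[::-1])).round(1)%120)
print(tool_T().round(4))
E
```

```text
spacer [152.6 186.7] [38.8 45.9] [0.4902 0.272  0.016 ]
spacer [151.9 187. ] [59.3 63.1] [0.4899 0.2725 0.016 ]
lens brass [415.  210.1] [47.2 52.4] [0.5189 0.0753 0.018 ]
lens brass [413.7 208.9] [59.2 63.4] [0.5196 0.0766 0.018 ]Traceback (most recent call last):
  File "<stdin>", line 9, in <module>
  File "<stdin>", line 6, in inner
cv2.error: OpenCV(4.12.0) /io/opencv/modules/imgproc/src/shapedescr.cpp:361: error: (-201:Incorrect size of input array) There should be at least 5 points to fit the ellipse in function 'fitEllipseNoDirect'
```

```bash
python3 -m creep '[[0.5,-1,2,-50,0,0,0],[0.5,0,0,-50,0,0,0],[0.5,0,0,-30,0,0,0],[0.5,0,0,-11,0,0,0],[0.5,0,0,0,0,0,0]]' 40; python3 -m creep '[[-1,0,0,0,0,0,0],[-1,0,0,0,0,0,0],[-1,0,0,0,0,0,0],[-1,0,0,0,0,0,0]]'; python3 - <<'E'
from h import *
d=np.load("w2.npz"); p=d["p"];K,C=d["K"],d["C"]
pi=p.astype(int); red=(pi[...,0]>pi[...,1]+70)&(pi[...,0]>120)
c=[];l=[]
for L,pts,z in((c,[(418,63),(467,42),(454,96)],.040),(l,[(393,66),(440,108)],.013)):
    for u,v in pts: a=near(red,u,v,6); L.append(cast(K,C,a[0],a[1],z)[:2])
m=np.mean(c,0); print("ring",m)
for q in c+l: print(np.hypot(*(q-m)).round(4),np.degrees(np.arctan2(*(q-m)[::-1])).round(1)%120)
E
```

```text
t: 3.45
eef_pos: [0.5015, 0.1808, 0.0105]
tool_rot: [0.0, 0.993, 0.118, -0.0]
contact_force: [0.8, 0.1, -0.2]
gripper_width: 0.751
grasp_force: 0.0
t: 3.95
eef_pos: [0.5023, 0.182, 0.0123]
tool_rot: [-0.0, 0.993, 0.118, 0.001]
contact_force: [-1.3, -1.5, 6.2]
gripper_width: 0.493
grasp_force: 39.6
ring [0.61629541 0.09562266]
0.0187 95.5
0.0188 95.4
0.0187 95.30000000000001
0.0269 95.3
0.0268 95.5
```

```bash
python3 -m creep '[[-1,0,0,20,0,0,0],[-1,0,0,40,0,0,0],[-1,0,0,50,0,0,0],[-1,0,0,0,0,0,0]]'; python3 - <<'E'
from h import *
K,C=cam("wrist"); p,D=read_camera("wrist"); np.savez("w3.npz",p=p,D=D,K=K,C=C); cv2.imwrite("pics/w3.png",p[...,::-1])
T=tool_T(); print(proj(K,C,T[:3,3]),T[:3,3])
E
```

```text
t: 4.45
eef_pos: [0.5042, 0.1834, 0.1253]
tool_rot: [-0.001, 0.993, 0.118, 0.005]
contact_force: [0.0, 0.1, -1.1]
gripper_width: 0.492
grasp_force: 40.6
(np.float64(279.49817384163606), np.float64(276.1523394120742)) [0.50264282 0.18252948 0.12304784]
```

View pics/w3.png

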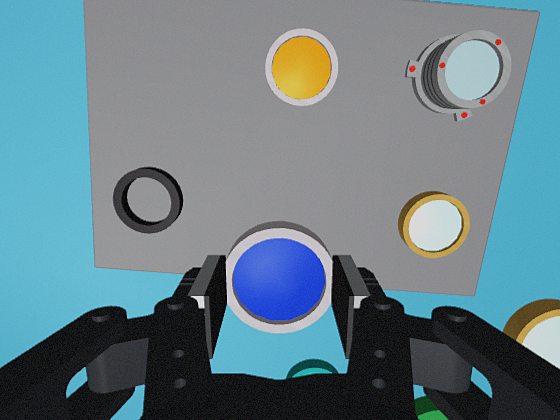

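The filter is held flat between the pads: disc centre about (279,279), and the TCP projects to (279,276). Next I'll measure its offset and carry it over.

```bash
python3 -m creep '[[-1,16,-58,0,0,0,0],[-1,16,-58,0,0,0,0],[-1,16,-58,0,0,0,0],[-1,16,-58,0,0,0,0],[-1,16,-58,0,0,0,0]]'; python3 -m creep '[[-1,8,-26,0,0,0,0],[-1,0,0,0,0,0,0],[-1,0,0,0,0,0,0]]'; cat >> h.py <<'E'
def shot(f,save=True):
    K,C=cam("wrist"); p,D=read_camera("wrist"); np.savez(f+".npz",p=p,D=D,K=K,C=C); cv2.imwrite(f"pics/{f}.png",p[...,::-1]); return p,K,C
E
python3 - <<'E'
from h import *
d=np.load("w3.npz"); p=d["p"];K,C=d["K"],d["C"]
T=C@np.linalg.inv(camera_params("wrist")["mount"])
m=cv2.inRange(cv2.cvtColor(p,cv2.COLOR_RGB2HSV),(112,150,60),(130,255,255))
c=max(cv2.findContours(m,0,2)[0],key=cv2.contourArea); e=cv2.fitEllipse(c)
P=cast(K,C,*e[0],T[2,3]+.005); print(e,"disc-TCP",(P-T[:3,3]).round(4),"tool frame",(T[:3,:3].T@(P-T[:3,3])).round(4))
o=get_obs(); print(o["eef_pos"],"to go",([.5904,-.1334]-o["eef_pos"][:2])*1000,o["q"].round(2))
E
```

```text
t: 5.12
eef_pos: [0.5805, -0.1099, 0.1194]
tool_rot: [-0.0, 0.993, 0.119, -0.001]
contact_force: [1.5, 0.6, -0.4]
gripper_width: 0.499
grasp_force: 40.6
t: 5.5
eef_pos: [0.5883, -0.1325, 0.1195]
tool_rot: [-0.001, 0.993, 0.119, -0.001]
contact_force: [0.4, 0.5, 0.4]
gripper_width: 0.495
grasp_force: 40.7
((278.642822265625, 278.97454833984375), (80.66327667236328, 90.74707794189453), 89.95281219482422) disc-TCP [ 0.0004 -0.      0.005 ] tool frame [ 0.0004  0.0001 -0.005 ]
[ 0.58828617 -0.13254046  0.11953033] to go [ 2.11382845 -0.85953748] [ 0.32  0.5  -0.27  1.81  0.17  0.85 -1.36]
```

```bash
python3 -m creep '[[-1,2,-1,-35,0,0,0],[-1,0,0,-13,0,0,0],[-1,0,0,-8,0,0,0],[-1,0,0,0,0,0,0]]'; python3 -m creep '[[0.6,0,0,0,0,0,0],[0.6,0,0,0,0,0,0],[0.6,0,0,0,0,0,0],[0.6,0,0,50,0,0,0],[0.6,-10,0,40,0,0,0]]';  python3 - <<'E'
from h import *
p,K,C=shot("w4")
u,v=map(int,proj(K,C,[.5904,-.1334,.026])); print(u,v)
m=cv2.inRange(cv2.cvtColor(p,cv2.COLOR_RGB2HSV),(112,150,40),(130,255,255))
c=max(cv2.findContours(m,0,2)[0],key=cv2.contourArea); e=cv2.fitEllipse(c); print(e,cast(K,C,*e[0],.026), tool_T()[:3,3])
cv2.imwrite("pics/w4c.png",cv2.resize(p[max(v-90,0):v+90,u-120:u+120,::-1],None,fx=2.5,fy=2.5))
E
```

```text
t: 6.0
eef_pos: [0.5909, -0.1344, 0.0642]
tool_rot: [-0.0, 0.993, 0.119, -0.0]
contact_force: [-0.1, 0.4, -0.1]
gripper_width: 0.496
grasp_force: 40.7
t: 6.62
eef_pos: [0.5817, -0.1349, 0.1559]
tool_rot: [-0.0, 0.993, 0.119, 0.001]
contact_force: [1.1, 0.0, 0.1]
gripper_width: 0.799
grasp_force: 0.0
279 189
((281.6055603027344, 189.90658569335938), (47.6839485168457, 49.36296463012695), 88.17301940917969) [ 0.59059674 -0.13509673  0.026     ] [ 0.58299073 -0.13547296  0.16125433]
```

View pics/w4c.png

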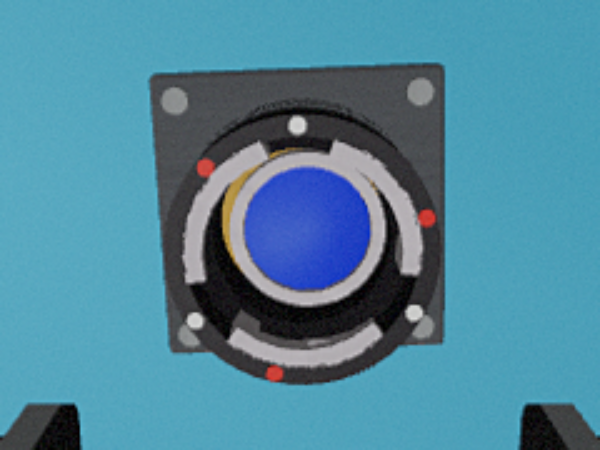

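The crop shows the blue filter flat inside the barrel, fitted at full-image (282,190). Its size and centre agree with lying on the seat. Next is the spacer.

```bash
python3 -m creep '[[0.5,-13,58,0,0,0,0],[0.5,-13,58,0,0,0,0],[0.5,-13,58,0,0,0,0],[0.5,-13,58,0,0,0,0],[0.5,-13,58,-10,0,0,0]]'; python3 -m creep '[[0.5,-13,58,-20,0,0,0],[0.5,-13,58,-20,0,0,0],[0.5,0,2,-40,0,0,0],[0.5,0,0,0,0,0,0]]';python3 -c "
from h import *
print((np.array([.4901,.2725,.0105])-get_obs()['eef_pos'])*1000, get_obs()['q'].round(2))"
```

```text
t: 7.3
eef_pos: [0.5162, 0.1569, 0.1452]
tool_rot: [-0.0, 0.993, 0.118, 0.001]
contact_force: [1.5, 0.3, -0.1]
gripper_width: 0.749
grasp_force: 0.0
t: 7.8
eef_pos: [0.4878, 0.2718, 0.0621]
tool_rot: [0.001, 0.993, 0.119, -0.003]
contact_force: [-0.4, -0.1, 1.0]
gripper_width: 0.747
grasp_force: 0.0
[  2.2557748    0.71608638 -51.58254003] [-0.34  0.54 -0.36  1.94  0.28  0.72 -2.2 ]
```

```bash
python3 -m creep '[[0.5,2,1,-30,0,0,0],[0.5,0,0,-21,0,0,0],[0.5,0,0,0,0,0,0]]'; python3 -m creep '[[-1,0,0,0,0,0,0],[-1,0,0,0,0,0,0],[-1,0,0,0,0,0,0],[-1,0,0,0,0,0,0]]' 40;  python3 -m creep '[[-1,0,0,20,0,0,0],[-1,0,0,40,0,0,0],[-1,0,0,50,0,0,0],[-1,0,0,0,0,0,0]]';python3 - <<'E'
from h import *
p,K,C=shot("w5");T=C@np.linalg.inv(camera_params("wrist")["mount"])
u,v=map(int,proj(K,C,T[:3,3]+[0,0,.005])); print(u,v)
cv2.imwrite("pics/w5c.png",cv2.resize(p[v-80:v+70,u-110:u+110,::-1],None,fx=2.5,fy=2.5))
g=np.zeros(p.shape[:2],np.uint8); cv2.circle(g,(u,v),70,255,-1)
m=cv2.inRange(p,(0,0,0),(85,85,85))
i=cv2.findContours(((255-m)&g),0,2)[0]; c=[x for x in i if cv2.contourArea(x)>1500]
for x in c: e=cv2.fitEllipse(x); print(e,(T[:3,:3].T@(cast(K,C,*e[0],T[2,3]+.005)-T[:3,3])).round(4))
E
```

```text
t: 8.18
eef_pos: [0.4924, 0.272, 0.0136]
tool_rot: [0.001, 0.993, 0.118, -0.001]
contact_force: [-0.7, 0.2, 0.5]
gripper_width: 0.754
grasp_force: 0.0
t: 8.68
eef_pos: [0.4931, 0.2738, 0.0148]
tool_rot: [-0.0, 0.993, 0.118, 0.001]
contact_force: [0.4, 0.5, -0.3]
gripper_width: 0.002
grasp_force: 0.0
t: 9.18
eef_pos: [0.4945, 0.2756, 0.1288]
tool_rot: [-0.002, 0.993, 0.119, 0.004]
contact_force: [-0.0, -0.0, -0.3]
gripper_width: -0.0
grasp_force: 0.0
278 279
((277.9580078125, 275.909912109375), (111.83968353271484, 135.87197875976562), 91.72427368164062) [ 0.0018 -0.0002 -0.005 ]
```

View pics/w5c.png

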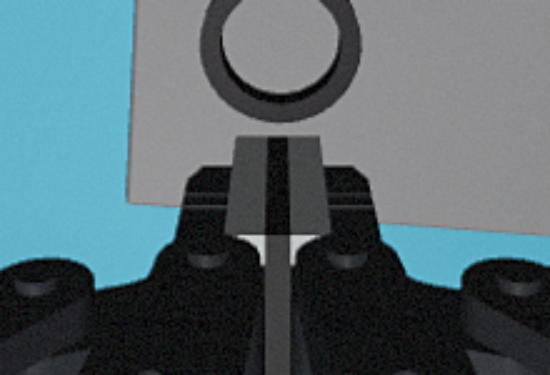

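The fingers shut above the spacer: the TCP stood at 14 mm, too high. The spacer still lies at about image (280,217). I'll reopen and go lower.

```bash
python3 -m creep '[[0.5,0,0,0,0,0,0],[0.5,-3,-3,-40,0,0,0],[0.5,0,0,-30,0,0,0],[0.5,0,0,0,0,0,0]]'; python3 - <<'E'
from h import *
d=np.load("w5.npz"); p=d["p"];K,C=d["K"],d["C"]
g=np.zeros(p.shape[:2],np.uint8); cv2.circle(g,(280,216),26,255,-1)
m=(255-cv2.inRange(p,(0,0,0),(85,85,85)))&g
for x in cv2.findContours(m,0,2)[0]:
    if cv2.contourArea(x)>800: e=cv2.fitEllipse(x); print(e,cast(K,C,*e[0],.016))
print("cast",cast(K,C,280,217,.016)); print(get_obs()["eef_pos"])
E
```

```text
t: 9.72
eef_pos: [0.4866, 0.269, 0.0505]
tool_rot: [0.001, 0.993, 0.119, -0.003]
contact_force: [-0.0, -1.0, 0.4]
gripper_width: 0.75
grasp_force: 0.0
((279.79290771484375, 214.45384216308594), (41.76767349243164, 45.76976776123047), 92.36065673828125) [0.49015484 0.27390845 0.016     ]
cast [0.48838399 0.27332995 0.016     ]
[0.48661515 0.26904905 0.05051864]
```

```bash
python3 -m creep '[[0.5,3,4,-25,0,0,0],[0.5,0,0,-17,0,0,0],[0.5,0,0,-2,0,0,0],[0.5,0,0,0,0,0,0]]'; python3 -m creep '[[-1,0,0,0,0,0,0],[-1,0,0,0,0,0,0],[-1,0,0,0,0,0,0],[-1,0,0,0,0,0,0]]' 40
```

```text
t: 10.22
eef_pos: [0.4922, 0.2746, 0.0099]
tool_rot: [-0.0, 0.993, 0.119, 0.0]
contact_force: [0.5, 0.3, -0.2]
gripper_width: 0.749
grasp_force: 0.0
t: 10.72
eef_pos: [0.4926, 0.2748, 0.0108]
tool_rot: [-0.0, 0.993, 0.119, 0.001]
contact_force: [-1.3, -1.4, 7.3]
gripper_width: 0.503
grasp_force: 39.5
```

Gripped this time. Lift, measure and carry.

```bash
python3 -m creep '[[-1,0,0,20,0,0,0],[-1,0,0,40,0,0,0],[-1,0,0,50,0,0,0],[-1,0,0,0,0,0,0]]';  python3 -m creep '[[-1,14,-58,0,0,0,0],[-1,14,-58,0,0,0,0],[-1,14,-58,0,0,0,0],[-1,14,-58,0,0,0,0],[-1,14,-58,0,0,0,0]]'; python3 -m creep '[[-1,14,-58,0,0,0,0],[-1,14,-58,0,0,0,0],[-1,0,-2,0,0,0,0],[-1,0,0,0,0,0,0]]'; python3 - <<'E'
from h import *
p,K,C=shot("w6");T=C@np.linalg.inv(camera_params("wrist")["mount"])
m=((p.min(2)>75).astype(np.uint8))*255
u,v=map(int,proj(K,C,T[:3,3]+[0,0,.005]))
g=np.zeros_like(m); cv2.circle(g,(u,v),38,255,-1)
# opening of the spacer: outer contour of the dark annulus inner edge
dark=cv2.inRange(p,(0,0,0),(75,75,75)); cv2.imwrite("pics/w6c.png",cv2.resize(p[v-80:v+80,u-110:u+110,::-1],None,fx=2.5,fy=2.5))
print(u,v,T[:3,3],([.5904,-.1334]-T[:2,3])*1000,get_obs()["gripper_width"])
E
```

```text
t: 11.22
eef_pos: [0.4948, 0.2766, 0.1249]
tool_rot: [-0.002, 0.993, 0.119, 0.004]
contact_force: [0.1, -0.3, -0.4]
gripper_width: 0.5
grasp_force: 40.7
t: 11.85
eef_pos: [0.5621, -0.0173, 0.1198]
tool_rot: [-0.0, 0.993, 0.119, 0.0]
contact_force: [1.1, -0.4, -0.3]
gripper_width: 0.504
grasp_force: 40.7
t: 12.35
eef_pos: [0.5897, -0.1332, 0.1194]
tool_rot: [-0.0, 0.993, 0.118, -0.0]
contact_force: [-0.1, 1.0, -1.0]
gripper_width: 0.502
grasp_force: 40.7
278 279 [ 0.58966398 -0.13323848  0.11938831] [ 0.73601818 -0.16152309] 0.495350626933667
```

View pics/w6c.png

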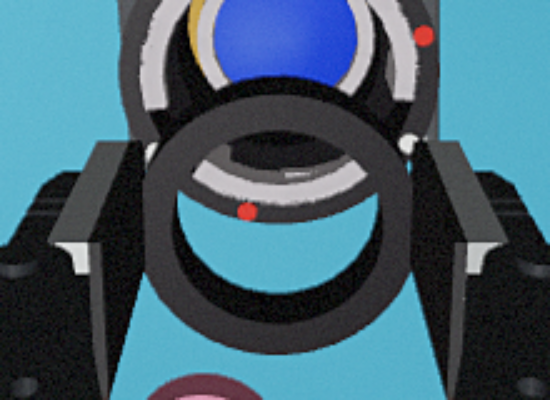

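The spacer is held flat. Its top face is centred at about crop (279,225), full image (279.6,289), about 10 px or 3.5 mm behind the TCP along tool −x. I'll shift to correct for that and lower it.

```bash
python3 -c "
from h import *
d=np.load('w6.npz');K,C=d['K'],d['C'];T=C@np.linalg.inv(camera_params('wrist')['mount'])
print((cast(K,C,279.6,288.5,T[2,3]+.005)-T[:3,3])*1000)"
python3 -m creep '[[-1,4,0.5,-35,0,0,0],[-1,0,0,-13,0,0,0],[-1,0,0,-8,0,0,0],[-1,0,0,0,0,0,0]]'
```

```text
[-3.48608099 -1.35323138  5.        ]
t: 12.9
eef_pos: [0.5939, -0.1324, 0.0634]
tool_rot: [-0.0, 0.993, 0.119, -0.0]
contact_force: [-0.2, -0.8, -0.4]
gripper_width: 0.5
grasp_force: 40.8
```

```bash
python3 -m creep '[[0.6,0,0,0,0,0,0],[0.6,0,0,0,0,0,0],[0.6,0,0,0,0,0,0],[0.6,0,0,50,0,0,0],[0.6,-10,0,40,0,0,0]]';  python3 - <<'E'
from h import *
p,K,C=shot("w7"); T=tool_T()[:3,3]
u,v=map(int,proj(K,C,[.5904,-.1334,.036])); print(u,v,T,([.5189,.0753]-T[:2])*1000)
cv2.imwrite("pics/w7c.png",cv2.resize(p[max(v-70,0):v+70,u-90:u+90,::-1],None,fx=3,fy=3))
E
```

```text
t: 13.52
eef_pos: [0.5847, -0.1328, 0.155]
tool_rot: [-0.0, 0.993, 0.119, 0.001]
contact_force: [0.5, 0.3, 0.3]
gripper_width: 0.798
grasp_force: 0.0
281 197 [ 0.58606083 -0.13331944  0.16036808] [-67.1608333  208.61943556]
```

View pics/w7c.png

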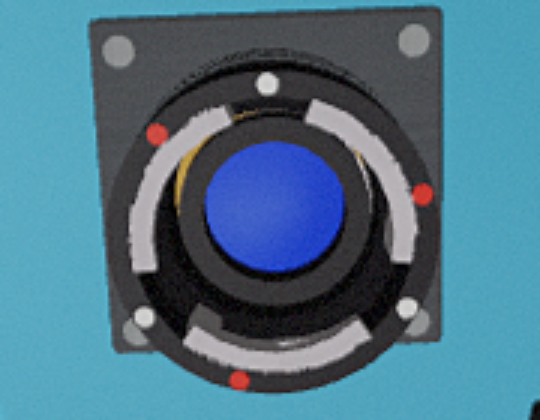

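The crop shows the spacer flat and centred on the blue filter inside the barrel. That was the tenth picture, so the rest goes by numbers. Next the lens.

```bash
python3 -m creep '[[0.5,-17,52,0,0,0,0],[0.5,-17,52,-10,0,0,0],[0.5,-17,52,-20,0,0,0],[0.5,-17,52,-20,0,0,0],[0.5,0,0,0,0,0,0]]'; python3 -m creep '[[0.5,0,0,-40,0,0,0],[0.5,0,0,-20,0,0,0],[0.5,0,0,0,0,0,0]]';python3 -c "
from h import *
print((np.array([.519,.0758,.0115])-get_obs()['eef_pos'])*1000)"
```

```text
t: 14.2
eef_pos: [0.5135, 0.0801, 0.1024]
tool_rot: [-0.001, 0.992, 0.123, -0.001]
contact_force: [0.6, -0.5, 0.0]
gripper_width: 0.751
grasp_force: 0.0
t: 14.58
eef_pos: [0.5154, 0.0739, 0.0424]
tool_rot: [0.0, 0.993, 0.118, -0.001]
contact_force: [-0.1, -0.7, 0.3]
gripper_width: 0.75
grasp_force: 0.0
[  3.60002252   1.85615792 -30.93746955]
```

```bash
python3 -m creep '[[0.5,3.5,2,-20,0,0,0],[0.5,0,0,-11,0,0,0],[0.5,0,0,-1,0,0,0],[0.5,0,0,0,0,0,0]]'; python3 -m creep '[[-1,0,0,0,0,0,0],[-1,0,0,0,0,0,0],[-1,0,0,0,0,0,0],[-1,0,0,0,0,0,0]]' 40
```

```text
t: 15.08
eef_pos: [0.5199, 0.077, 0.012]
tool_rot: [0.0, 0.993, 0.118, 0.0]
contact_force: [-1.2, -0.6, 0.4]
gripper_width: 0.748
grasp_force: 0.0
t: 15.58
eef_pos: [0.5201, 0.0771, 0.0125]
tool_rot: [0.0, 0.993, 0.119, 0.001]
contact_force: [-1.4, -0.5, 8.3]
gripper_width: 0.507
grasp_force: 39.5
```

```bash
python3 -m creep '[[-1,0,0,20,0,0,0],[-1,0,0,40,0,0,0],[-1,0,0,50,0,0,0],[-1,0,0,0,0,0,0]]';  python3 -m creep '[[-1,17,-52,0,0,0,0],[-1,17,-52,0,0,0,0],[-1,17,-52,0,0,0,0],[-1,17,-52,0,0,0,0],[-1,0,0,0,0,0,0]]'; python3 -m creep '[[-1,0,0,0,0,0,0]]'; python3 - <<'E'
from h import *
p,K,C=shot("w8");T=C@np.linalg.inv(camera_params("wrist")["mount"])
u,v=map(int,proj(K,C,T[:3,3]+[0,0,.006]))
h=cv2.cvtColor(p,cv2.COLOR_RGB2HSV); m=cv2.inRange(h,(10,110,60),(30,255,255)); g=np.zeros_like(m); cv2.circle(g,(u,v+5),75,255,-1)
for x in sorted(cv2.findContours(m&g,cv2.RETR_CCOMP,2)[0],key=cv2.contourArea)[-2:]:
    e=cv2.fitEllipse(x); print(np.round(e[0],1),np.round(e[1],1),((cast(K,C,*e[0],T[2,3]+.0055)-T[:3,3])*1000).round(1))
print(u,v,([.5904,-.1334]-T[:2,3])*1000,T[2,3])
E
```

```text
t: 16.08
eef_pos: [0.5224, 0.0778, 0.1255]
tool_rot: [-0.0, 0.993, 0.118, 0.004]
contact_force: [0.6, 0.8, -0.4]
gripper_width: 0.502
grasp_force: 40.7
t: 16.7
eef_pos: [0.5873, -0.1372, 0.1202]
tool_rot: [0.001, 0.993, 0.114, -0.001]
contact_force: [-0.2, 0.1, -1.1]
gripper_width: 0.504
grasp_force: 40.8
t: 16.82
eef_pos: [0.5868, -0.1303, 0.1205]
tool_rot: [-0.001, 0.993, 0.119, -0.001]
contact_force: [-0.3, 0.6, -0.5]
gripper_width: 0.508
grasp_force: 40.8
[278.5 281.5] [85.3 94.8] [-0.4 -0.2  5.5]
[278.6 279. ] [112.8 113.7] [0.7 0.1 5.5]
278 281 [ 3.5896206  -3.14162699] 0.12046382719819232
```

```bash
python3 -m creep '[[-1,4,-3,-35,0,0,0],[-1,0,0,-13,0,0,0],[-1,0,0,-8,0,0,0],[-1,0,0,0,0,0,0]]'
```

```text
t: 17.38
eef_pos: [0.5914, -0.1333, 0.0654]
tool_rot: [-0.0, 0.993, 0.119, -0.0]
contact_force: [-0.5, -0.1, -0.3]
gripper_width: 0.506
grasp_force: 40.8
```

```bash
python3 -m creep '[[0.6,0,0,0,0,0,0],[0.6,0,0,0,0,0,0],[0.6,0,0,0,0,0,0],[0.6,0,0,50,0,0,0],[0.6,-10,0,40,0,0,0]]';  python3 - <<'E'
from h import *
p,K,C=shot("w9"); D=np.load("w9.npz")["D"]; T=tool_T()[:3,3]
u,v=proj(K,C,[.5904,-.1334,.048]); h=cv2.cvtColor(p,cv2.COLOR_RGB2HSV); m=cv2.inRange(h,(10,110,60),(30,255,255)); g=np.zeros_like(m); cv2.circle(g,(int(u),int(v)),45,255,-1)
for x in sorted(cv2.findContours(m&g,cv2.RETR_CCOMP,2)[0],key=cv2.contourArea)[-2:]:
    e=cv2.fitEllipse(x); print(np.round(e[0],1),np.round(e[1],1),cast(K,C,*e[0],.048))
ys,xs=np.nonzero(m&g); d=D[ys,xs]; r=(C[:3,:3]@np.array([(xs-K[0,2])/K[0,0],-(ys-K[1,2])/K[1,1],-np.ones(len(xs))]))*d+C[:3,3:]
k=(d>0)&(r[2]>.03)&(r[2]<.055); A=np.c_[r[0,k]-.5904,r[1,k]+.1334,np.ones(k.sum())]; print("tilt,height",np.linalg.lstsq(A,r[2,k],rcond=None)[0],k.sum())
print("to ring",([.6163,.0962]-T[:2])*1000,T[2])
E
```

```text
t: 18.0
eef_pos: [0.5823, -0.1338, 0.157]
tool_rot: [-0.0, 0.993, 0.119, 0.001]
contact_force: [-0.6, 0.3, -0.6]
gripper_width: 0.798
grasp_force: 0.0
[282.1 196.1] [55.  56.2] [ 0.59117089 -0.13416808  0.048     ]
[281.3 195.8] [66.3 69. ] [ 0.59126642 -0.13364191  0.048     ]
tilt,height [-0.0002607   0.00506723  0.04735663] 1272
to ring [ 32.71758838 230.51146013] 0.1623825501621543
```

Lens is flat at its height (tilt about 0.005, 47.4 mm against 48). Now the ring.

```bash
python3 -m creep '[[0.5,8,58,-10,0,0,0],[0.5,8,58,-10,0,0,0],[0.5,8,58,-15,0,0,0],[0.5,8,56,-15,0,0,0],[0.5,0,0,0,0,0,0]]'; python3 -m creep '[[0.5,0,0,-40,0,0,0],[0.5,0,0,0,0,0,0]]';python3 -c "
from h import *
print((np.array([.6163,.0962,.0250])-get_obs()['eef_pos'])*1000,get_obs()['q'].round(2))"
```

```text
t: 18.68
eef_pos: [0.6125, 0.1034, 0.1045]
tool_rot: [-0.002, 0.992, 0.123, -0.0]
contact_force: [0.1, -1.1, 0.7]
gripper_width: 0.748
grasp_force: 0.0
t: 18.92
eef_pos: [0.6113, 0.0945, 0.063]
tool_rot: [0.001, 0.993, 0.118, -0.003]
contact_force: [-0.3, 0.2, 0.6]
gripper_width: 0.75
grasp_force: 0.0
[  5.02590997   1.73480369 -38.00634774] [-0.01  0.61 -0.34  1.8   0.27  0.79 -1.81]
```

```bash
python3 -m creep '[[0.5,5,2,-15,0,0,0],[0.5,0,0,-15,0,0,0],[0.5,0,0,-8,0,0,0],[0.5,0,0,0,0,0,0],[0.5,0,0,0,0,0,0]]'; python3 -m creep '[[-1,0,0,0,0,0,0],[-1,0,0,0,0,0,0],[-1,0,0,0,0,0,0],[-1,0,0,0,0,0,0]]' 90
```

```text
t: 19.55
eef_pos: [0.6189, 0.0982, 0.0278]
tool_rot: [-0.0, 0.993, 0.119, 0.0]
contact_force: [-0.1, 0.7, 0.1]
gripper_width: 0.751
grasp_force: 0.0
t: 20.05
eef_pos: [0.6191, 0.0981, 0.0287]
tool_rot: [0.0, 0.993, 0.119, 0.001]
contact_force: [-1.3, -0.6, 6.2]
gripper_width: 0.451
grasp_force: 89.5
```

```bash
python3 -m creep '[[0,0,0,0,0,0,0],[0,0,0,0,0,0,0],[0,-2.7,-0.7,-3,0,0,0],[0,0,0,0,0,0,0],[0,0,0,0,0,0,0]]'; python3 -m creep '[[-1,0,0,0,0,0,0],[-1,0,0,0,0,0,0],[-1,0,0,0,0,0,0],[-1,0,0,0,0,0,0]]' 90
```

```text
t: 20.68
eef_pos: [0.6158, 0.0974, 0.0243]
tool_rot: [0.0, 0.993, 0.119, -0.0]
contact_force: [0.3, -0.7, 0.3]
gripper_width: 0.497
grasp_force: 0.0
t: 21.18
eef_pos: [0.6161, 0.0975, 0.025]
tool_rot: [0.0, 0.993, 0.119, 0.0]
contact_force: [-1.5, -0.2, 4.8]
gripper_width: 0.458
grasp_force: 90.1
```

```bash
python3 -m creep '[[-1,0,0,20,0,0,0],[-1,0,0,40,0,0,0],[-1,0,0,50,0,0,0],[-1,0,0,0,0,0,0]]';  python3 -m creep '[[-1,-6,-46,0,0,0,0.16],[-1,-6,-46,0,0,0,0.16],[-1,-6,-46,0,0,0,0.16],[-1,-6,-46,0,0,0,0.16],[-1,-4,-46,0,0,0,0.067]]'; python3 -m creep '[[-1,0,0,0,0,0,0],[-1,0,0,0,0,0,0]]'; python3 - <<'E'
from h import *
p,K,C=shot("w10");T=C@np.linalg.inv(camera_params("wrist")["mount"])
z=T[2,3]+.015; print(proj(K,C,T[:3,3]+[0,0,.015]),T[:3,3],"yaw",np.degrees(np.arctan2(T[1,0],T[0,0])),get_obs()["q"].round(2))
pi=p.astype(int); red=((pi[...,0]>pi[...,1]+70)&(pi[...,0]>110)).astype(np.uint8)
n,l,s,c=cv2.connectedComponentsWithStats(red)
for i in range(1,n):
    if s[i,4]>12:
        P=cast(K,C,*c[i],z)-T[:3,3]; Q=cast(K,C,*c[i],T[2,3]-.012)-T[:3,3]; B=cast(K,C,*c[i],.061)-[.5904,-.1334,0]
        f=lambda P:(np.round(P[:2]*1000,1),np.degrees(np.arctan2(P[1],P[0])).round(1)%120)
        print(c[i].round(1),s[i,4],"collar",*f(P),"lug",*f(Q),"barrel",*f(B))
E
```

```text
t: 21.68
eef_pos: [0.6191, 0.0984, 0.1401]
tool_rot: [-0.0, 0.993, 0.119, 0.005]
contact_force: [0.6, -0.5, -1.2]
gripper_width: 0.455
grasp_force: 90.4
t: 22.3
eef_pos: [0.5871, -0.1342, 0.1343]
tool_rot: [-0.0, 0.89, 0.456, -0.0]
contact_force: [-0.3, 0.8, -0.4]
gripper_width: 0.45
grasp_force: 90.5
t: 22.55
eef_pos: [0.5876, -0.1322, 0.1343]
tool_rot: [-0.0, 0.891, 0.455, -0.0]
contact_force: [-0.6, 0.9, -0.9]
gripper_width: 0.449
grasp_force: 90.5
(np.float64(278.05964857718914), np.float64(291.2319053141839)) [ 0.58763473 -0.13217043  0.13433583] yaw 54.10055775816494 [ 0.49  0.51 -0.5   1.79  0.3   0.91 -0.76]
[276.7 166.8] 50 collar [26.9 37.8] 54.6 lug [24.5 34.8] 54.8 barrel [16.2 29. ] 60.7
[317.1 216.9] 68 collar [28.  15.2] 28.4 lug [25.8  7.3] 15.8 barrel [18.1 -9.4] 92.6
[334.  243.2] 45 collar [27.4  3.5] 7.4 lug [25.  -6.8] 104.8 barrel [ 17. -29.] 60.3
[217.9 252.9] 27 collar [-8.7 25.1] 109.1 lug [-18.6  19.3] 13.900000000000006 barrel [-44.    7.4] 50.400000000000006
[310.4 254.3] 58 collar [18.1  5. ] 15.4 lug [13.8 -5. ] 100.0 barrel [  1.3 -26.6] 32.7
[228.7 285.1] 48 collar [-13.3  12.8] 16.30000000000001 lug [-24.3   4.4] 49.80000000000001 barrel [-51.8 -13.4] 74.5
[296.6 333. ] 50 collar [ -4.6 -18.4] 16.099999999999994 lug [-13.6 -33.4] 7.799999999999997 barrel [-37.  -66.2] 0.7999999999999972
```

Ring is centred to 0.2 mm and its lugs are at 15.9°, matching the slots. Lower it.

```bash
python3 -m creep '[[-1,2.7,-1,-30,0,0,0],[-1,0,0,-15,0,0,0],[-1,0,0,0,0,0,0]]'; python3 -c "
from h import *
T=tool_T();print((np.array([.5904,-.1333])-T[:2,3])*1000,T[2,3])"
```

```text
t: 22.98
eef_pos: [0.5897, -0.1323, 0.0883]
tool_rot: [-0.001, 0.89, 0.456, -0.001]
contact_force: [0.6, 0.2, -0.2]
gripper_width: 0.457
grasp_force: 90.5
[ 0.6931102 -0.9801239] 0.08830897004863081
```

```bash
python3 -m creep '[[-1,0.7,-0.8,-10,0,0,0],[-1,0,0,-5,0,0,0],[-1,0,0,-3,0,0,0],[-1,0,0,0,0,0,0]]';python3 -m creep '[[-1,0,0,-2,0,0,0],[-1,0,0,0,0,0,0]]'
```

```text
t: 23.48
eef_pos: [0.5912, -0.1344, 0.0713]
tool_rot: [-0.0, 0.89, 0.455, -0.0]
contact_force: [-0.2, -0.2, -1.1]
gripper_width: 0.451
grasp_force: 90.6
t: 23.72
eef_pos: [0.5913, -0.1344, 0.0694]
tool_rot: [-0.0, 0.891, 0.455, 0.0]
contact_force: [-0.4, 0.0, -0.3]
gripper_width: 0.458
grasp_force: 90.6
```

```bash
python3 -m creep '[[-1,-0.7,0.8,-2,0,0,0],[-1,0,0,-2,0,0,0],[-1,0,0,0,0,0,0]]';python3 -m creep '[[-1,0,0,-2,0,0,0],[-1,0,0,-2,0,0,0],[-1,0,0,0,0,0,0]]'
```

```text
t: 24.1
eef_pos: [0.5908, -0.1335, 0.0657]
tool_rot: [0.0, 0.89, 0.455, 0.0]
contact_force: [-1.1, 0.4, 3.3]
gripper_width: 0.451
grasp_force: 91.1
t: 24.48
eef_pos: [0.5909, -0.1334, 0.0623]
tool_rot: [0.0, 0.89, 0.455, 0.0]
contact_force: [-3.5, 1.2, 9.8]
gripper_width: 0.453
grasp_force: 91.8
```

Force 9.8 N means about 3.4 mm depressed. Press 1.3 mm more, then turn clockwise.

```bash
python3 -m creep '[[-1,0,0,-1.3,0,0,0],[-1,0,0,0,0,0,-0.12],[-1,0,0,0,0,0,-0.12],[-1,0,0,0,0,0,-0.12],[-1,0,0,0,0,0,0]]'
```

```text
t: 25.1
eef_pos: [0.5914, -0.1332, 0.0615]
tool_rot: [0.0, 0.958, 0.288, 0.001]
contact_force: [-3.3, 1.4, 11.4]
gripper_width: 0.457
grasp_force: 92.0
```

```bash
python3 -m creep '[[-1,-0.5,0,-0.6,0,0,-0.12],[-1,0,0,0,0,0,-0.12],[-1,0,0,0,0,0,-0.12],[-1,0,0,0,0,0,-0.12],[-1,0,0,0,0,0,0]]'
```

```text
t: 25.72
eef_pos: [0.5918, -0.1328, 0.0614]
tool_rot: [0.0, 0.999, 0.052, 0.002]
contact_force: [-2.0, 1.7, 12.6]
gripper_width: 0.448
grasp_force: 92.1
```

```bash
python3 -c "
from h import *
o=get_obs();T=tool_T();print(np.degrees(np.arctan2(T[1,0],T[0,0])),o['torque'],o['contact_force'],o['q'].round(2))"
```

```text
5.964650278114378 [ 0.53231097  0.48762923 -0.18020741] [-2.01026627  1.70454433 12.5791543 ] [ 0.31  0.58 -0.25  1.84  0.2   0.74 -1.52]
```

```bash
python3 -m creep '[[-1,-0.7,-0.3,0,0,0,-0.12],[-1,0,0,0,0,0,-0.12],[-1,0,0,0,0,0,-0.12],[-1,0,0,0,0,0,-0.12],[-1,0,0,0,0,0,0]]';  python3 -c "
from h import *
o=get_obs();T=tool_T();print(np.degrees(np.arctan2(T[1,0],T[0,0])),o['torque'],o['contact_force'],o['q'].round(2))"
```

```text
t: 26.35
eef_pos: [0.5919, -0.1335, 0.0616]
tool_rot: [-0.0, 0.982, -0.187, 0.002]
contact_force: [0.3, 1.4, 12.1]
gripper_width: 0.447
grasp_force: 92.0
-21.54233412521455 [ 0.3452306   0.09914839 -0.11129629] [ 0.27203608  1.42352091 12.14587656] [ 0.22  0.57 -0.13  1.85  0.1   0.72 -1.92]
```

```bash
python3 - <<'E'
from h import *
p,K,C=shot("w11");T=C@np.linalg.inv(camera_params("wrist")["mount"])
pi=p.astype(int); red=((pi[...,0]>pi[...,1]+70)&(pi[...,0]>110)).astype(np.uint8)
n,l,s,c=cv2.connectedComponentsWithStats(red)
for i in range(1,n):
    if s[i,4]>12:
        f=lambda P:(np.hypot(*P[:2]).round(4),np.degrees(np.arctan2(P[1],P[0])).round(1)%120)
        print(c[i].round(1),s[i,4],"collar",*f(cast(K,C,*c[i],T[2,3]+.015)-T[:3,3]),"rim",*f(cast(K,C,*c[i],.061)-[.5904,-.1334,0]))
E
```

```text
[332.  215.9] 100 collar 0.0348 65.7 rim 0.0334 60.5
[310.7 254.4] 55 collar 0.0188 60.3 rim 0.0161 47.5
[198.1 265.2] 42 collar 0.0313 48.7 rim 0.034 59.3
[228.9 285.2] 50 collar 0.0186 60.4 rim 0.0215 77.9
[296.8 333.1] 50 collar 0.0187 60.099999999999994 rim 0.027 54.0
[309.  343.7] 79 collar 0.025 66.4 rim 0.0337 60.5
```

Ring is at 60.3° and the notches at about 60.7°. Ease up and let go.

```bash
python3 -m creep '[[-1,0,0,1,0,0,0],[-1,0,0,1,0,0,0],[-1,0,0,0.5,0,0,0],[-1,0,0,0,0,0,0]]'; python3 -m creep '[[0.3,0,0,0,0,0,0],[0.5,0,0,0,0,0,0],[0.5,0,0,0,0,0,0],[0.5,0,0,40,0,0,0],[0.5,0,0,50,0,0,0]]'; python3 -m creep '[[0.5,-10,0,20,0,0,0],[0.5,0,0,0,0,0,0]]'; python3 - <<'E'
from h import *
p,K,C=shot("w12"); D=np.load("w12.npz")["D"]
pi=p.astype(int); red=((pi[...,0]>pi[...,1]+70)&(pi[...,0]>110)).astype(np.uint8)
n,l,s,c=cv2.connectedComponentsWithStats(red)
for i in range(1,n):
    if s[i,4]>8:
        f=lambda P:(np.round(P[:2]*1000,1),np.hypot(*P[:2]).round(4),np.degrees(np.arctan2(P[1],P[0])).round(1)%120)
        o=np.array([.5904,-.1334,0]); print(c[i].round(1),s[i,4],"collar",*f(cast(K,C,*c[i],.080)-o),"rim",*f(cast(K,C,*c[i],.061)-o))
u,v=map(int,proj(K,C,[.5904,-.1334,.080])); ys,xs=np.mgrid[v-20:v+21,u-20:u+21].reshape(2,-1)
r=(C[:3,:3]@np.array([(xs-K[0,2])/K[0,0],-(ys-K[1,2])/K[1,1],-np.ones(len(xs))]))*D[ys,xs]+C[:3,3:]
k=abs(r[2]-.08)<.01; print("top",np.median(r[2][k]),np.linalg.lstsq(np.c_[r[0,k]-.59,r[1,k]+.133,np.ones(k.sum())],r[2,k],rcond=None)[0])
E
```

```text
t: 26.9
eef_pos: [0.5918, -0.1334, 0.0636]
tool_rot: [-0.001, 0.982, -0.186, 0.002]
contact_force: [-0.2, 1.3, 8.6]
gripper_width: 0.452
grasp_force: 91.8
t: 27.52
eef_pos: [0.5882, -0.1338, 0.1516]
tool_rot: [0.0, 0.982, -0.186, -0.002]
contact_force: [1.3, 0.2, 0.6]
gripper_width: 0.752
grasp_force: 0.0
t: 27.78
eef_pos: [0.5799, -0.1343, 0.1736]
tool_rot: [0.0, 0.982, -0.187, 0.001]
contact_force: [0.1, 0.5, -0.6]
gripper_width: 0.747
grasp_force: 0.0
[302.  155.9] 36 collar [ 19.5 -28.4] 0.0344 64.5 rim [ 17.1 -28.7] 0.0334 60.8
[288.6 175.2] 19 collar [ 11.2 -16.2] 0.0197 64.7 rim [  8.1 -15.5] 0.0175 57.7
[223.8 187.9] 36 collar [18.9 25.3] 0.0315 53.3 rim [16.4 29.3] 0.0336 60.8
[241.5 194. ] 16 collar [11.  16.3] 0.0197 55.9 rim [ 7.9 19.6] 0.0211 68.0
[281.2 223.9] 18 collar [-17.  -0.] 0.017 60.19999999999999 rim [-22.4   1.9] 0.0225 55.0
[289.7 236.6] 32 collar [-27.2  -2. ] 0.0272 64.30000000000001 rim [-33.4  -0.2] 0.0334 60.400000000000006
top 0.07627760533687208 [-0.0371058   0.00767851  0.07644954]
```

```bash
python3 - <<'E'
from h import *
d=np.load("w12.npz"); D,K,C=d["D"],d["K"],d["C"]
for u,v in [(288.6,175.2),(241.5,194),(281.2,223.9),(302,155.9),(223.8,187.9),(289.7,236.6)]:
    x,y=round(u),round(v); dd=np.median(D[y-1:y+2,x-1:x+2]); print((C[:3,:3]@np.array([(u-K[0,2])/K[0,0],-(v-K[1,2])/K[1,1],-1])*dd+C[:3,3]).round(4))
E
```

```text
[ 0.6017 -0.1496  0.0805]
[ 0.6015 -0.1172  0.0803]
[ 0.5735 -0.1335  0.0803]
[ 0.6076 -0.1621  0.0617]
[ 0.6069 -0.1043  0.062 ]
[ 0.5571 -0.1337  0.0612]
```

Collar top reads 18.8 mm above the rim (expected 19), level and in the notches. Hand in.

```bash
python3 -c "
from station import *
print(hand_in())"
```

```text
the job is handed in; nothing more can be done
None
```

The lens barrel is assembled and handed in at about 28 s of the 72 s: filter, spacer and lens lie flat in order, and the ring measured level, 18.8 mm above the rim against 19 expected, with its lugs within about 1° of the notches; the hand-in gave no verdict.

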